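Roll a slatted sealing sheet home on a sample tray

ROBOT

A 6-joint arm with a two-finger parallel gripper is mounted at the origin on the work surface. World frame = base frame: x ahead of the robot, y to its left, z up, the work surface at z = 0. Lengths are in m, angles in degrees, forces in N, time in s.
With the tool pointing down it reaches from about 0.275 to 0.975 m from the base axis. Payload 8.4 kg.
Tool frame: the origin (TCP) lies where the fingers leave the gripper's body, on its centre line; the fingertips stand 88 mm ahead of it and the grasp point (between the pads) lies 69 mm ahead of it; z points along the fingers, y is the line along which they close (so a half turn about z gives the same grasp; the last joint's range is limited). The gripper opens to 92 mm and grips with 3 to 60 N. Pads are 20 mm wide; open, the fingers measure 128 mm over their backs; the gripper's body (75 mm by 189 mm) begins 69 mm behind the grasp point.
Start: joints at [-75.31, 20.225, 93.587, -0, 66.188, -0.138], TCP at [0.16, -0.604, 0.303] pointing down, gripper open.
Joint ranges: [-150.9, 150.9], [-52.94, 120.26], [3.33, 152.33], [-74.26, 254.26], [0, 154.13], [-172.89, 172.89]. Speed limits (degrees/s): [127.2, 127.2, 159.86, 180, 180, 180].

INTERFACE

Orientations are given as [roll, pitch, yaw] about the fixed x, y, z axes, in that order (R = Rz(yaw) Ry(pitch) Rx(roll)).
In Python, from rig import manip gives the robot as it stands. The module is installed in compiled form; this text tells all that it offers. Calls block until the motion is done:
- manip.move_pose(position, orientation): joint-space move of the TCP to a pose.
- manip.move_straight(position, rotation=None, vel=0.15): straight line of the TCP; rotation=None keeps the orientation; vel is the mean speed in m/s.
- manip.set_joints(angles): joint-space move.
- manip.set_gripper(opening, squeeze=None): finger opening in m; squeeze is the grip in N (None keeps the last); returns when the fingers have stopped.
- manip.sleep(seconds).
- manip.ik(position, orientation): joint angles nearest the present ones, or None.
- manip.sense(): the state.
- manip.grab_frame(name): name is "scene" or "top"; returns a dict with "image" (480x640x3 uint8, blue, green, red), "fx", "fy", "cx", "cy" (pixels), "k1" (the pictures are not rectified: a ray, as slopes to the right and down, at radius r is drawn at 1 + k1 r^2 times it, then the intrinsics apply), "R" (3x3) and "t" (3): a world point X has camera coordinates R X + t. Camera axes: x right, y down, z forward; pixel columns grow to the right and rows downward; lengths in m; the calibration is good to about 2 mm. A picture is of the moment at which its call begins. There is no depth.
A pose or a line that the arm cannot do raises manip.IKError and nothing moves.
- manip.hand_in(): hands the job in; it is judged then, once.
The state is a dict: "time_s": time; "qpos": joint angles; "joint_vel": joint speeds; "joint_efforts": joint torques, N m; "eef_pos": TCP position; "tcp_rot": TCP orientation; "contact_force": force on the tool from outside, world axes, zero at the start; "ft_torque": the same for the moment, N m; "opening": finger opening in m; "grip_force": force on a finger pad.
Only numpy, scipy, OpenCV 4.12 (cv2) and the standard library are available. Lean on these libraries where they do the work, as an engineer would, in place of code of your own. Each camera call takes 0.05 s, during which the arm holds its last target. There are 200 camera calls.

TASK

Take the hand roller from its stand and roll it over the whole sealing sheet of the sample tray, bearing down steadily, until all six slats are pressed fully home; the tray cracks above 30 N, and only the roller may touch it. Then put the roller back in its stand, upright and seated in both pockets, and do not disturb the other things on the bench.

Things in the scene. Friction and masses are not known exactly. Their poses are not given: they have to be found in the camera images.
- nest: Low aluminium nest fixed to the bench, holding a white tray (86 x 128 mm) closed by a flat sheet of six grey slats. Origin: centre of its underside, z up. Base 112 (x) x 160 (y) mm, walls 23 mm high. Slats 82 mm long (x), 17 mm wide, side by side at y = -45, -27, -9, 9, 27, 45 mm; the sheet spans y = -54 to 54 mm. Roll along the nest's y, either way.
- sheet (a point): Nominal middle of the sheet's top when pressed home: 38 mm over the nest's origin, 2 mm above the tray's rim; an unpressed slat is 5 mm higher. The real sheet is in each run up to 5 mm higher or lower and slopes along y by up to 0.05 rad either way (2.3 mm at the end slats), and is bowed by up to 1 mm. None of it is measured: feel for it. The tray does not give.
- roller: Hand roller, about 0.35 kg, upright in its stand at the start. Origin: lowest point of the drum's middle; z up the handle, x along the drum's axis. Black drum 36 mm in diameter, 72 mm long, axis at z = 18 mm, free to turn in a steel yoke. Yoke crossbar 112 (x) x 40 (y) mm, from z = 40 to 50 mm. Upright handle on its middle, see point handle.
- handle (a point): Middle of the roller's grey upright handle, at z = 85 mm of the roller. The handle is 30 mm (x) by 24 mm (y) and runs from z = 50 (top of the crossbar, a shoulder under the fingertips) to z = 120 mm. Best gripped from above across the 24 mm, the fingers closing along y, the rolling direction. Axes as the roller's.
- stand: Stand for the roller, fixed to the bench: dark base 150 (x) x 80 (y) x 8 mm with two white pillars at x = -51 and 51 mm. Their tops, 54 mm up, carry the ends of the roller's crossbar in shallow pockets with lips to 60 mm, 3 mm of play all round. Origin: centre of its underside, z up. Seated, the roller's origin is at x = 0, y = 0, z = 14 mm here, x axes parallel (either way round).
- drum (a joint): Turn of the roller's drum about its axle, rad; 0 at the start, either sign as it rolls (36 mm of travel is 2 rad).
- slat1 (a joint): How far slat 1, the one at the nest's y = -45 mm, has been pressed down, m: 0 to 0.0015 at the start, 0.005 against its stop (fully home). It sinks only under about 5 N (10 N if the roller bears on two slats at once), and stays where it is left. All slats are alike; beyond the stop they are rigid. The tray breaks if pressed with more than 30 N.
- slat2 (a joint): How far slat 2, the one at the nest's y = -27 mm, has been pressed down, m: 0 to 0.0015 at the start, 0.005 against its stop (fully home). It sinks only under about 5 N (10 N if the roller bears on two slats at once), and stays where it is left.
- slat3 (a joint): How far slat 3, the one at the nest's y = -9 mm, has been pressed down, m: 0 to 0.0015 at the start, 0.005 against its stop (fully home). It sinks only under about 5 N (10 N if the roller bears on two slats at once), and stays where it is left.
- slat4 (a joint): How far slat 4, the one at the nest's y = 9 mm, has been pressed down, m: 0 to 0.0015 at the start, 0.005 against its stop (fully home). It sinks only under about 5 N (10 N if the roller bears on two slats at once), and stays where it is left.
- slat5 (a joint): How far slat 5, the one at the nest's y = 27 mm, has been pressed down, m: 0 to 0.0015 at the start, 0.005 against its stop (fully home). It sinks only under about 5 N (10 N if the roller bears on two slats at once), and stays where it is left.
- slat6 (a joint): How far slat 6, the one at the nest's y = 45 mm, has been pressed down, m: 0 to 0.0015 at the start, 0.005 against its stop (fully home). It sinks only under about 5 N (10 N if the roller bears on two slats at once), and stays where it is left.
- reagent: Bystander, loose, to be left alone: amber bottle, 52 mm across, 105 mm tall; origin under its middle.
- vial: Bystander, loose, to be left alone: small glass jar, 28 mm across, 50 mm tall; origin under its middle.
- beaker: Bystander, loose, to be left alone: open glass cup, 66 mm across, 85 mm tall; origin under its middle.
- tipbox: Bystander, loose, to be left alone: white box 85 x 120 x 60 mm; origin under its middle.
- washbottle: Bystander, loose, to be left alone: white bottle, 64 mm across, 140 mm tall; origin under its middle.
- jar: Bystander, loose, to be left alone: glass jar, 56 mm across, 70 mm tall; origin under its middle.
- spatula: Bystander, loose, to be left alone: steel spoon, 160 mm long, lying flat; origin under its middle.
There are look-alikes about, which are no part of the job. What is shaped like the nest but orange, pink or turquoise is not meant.

How it is judged (in metres and radians):
On the way, in this order (a step that is already met when the one before it is completed fails the run):
1. the roller is lifted out of its stand (z of roller in the frame of stand above 0.035 m), for 0.1 s.
2. all six slats are home (each pressed at least 3.5 mm of its 5 mm), by rolling: the drum has turned at least 2 rad either way (value of joint each of slat1, slat2, slat3, slat4, slat5, slat6 above 0.0035 m and (value of joint drum above 2 rad or value of joint drum below -2 rad)), for 0.1 s.
At the end, for the whole second after the job is handed in: All six slats pressed at least 3.5 mm of their 5 mm; the roller is back in its stand, at rest and upright (within 0.06 rad), its origin within 6 mm of the seated place along x and y and 4 mm in height, the drum's axis within 0.15 rad of the stand's x axis (either way round) (value of joint each of slat1, slat2, slat3, slat4, slat5, slat6 above 0.0035 m and x of roller in the frame of stand between -0.006 and 0.006 m and y of roller in the frame of stand between -0.006 and 0.006 m and z of roller in the frame of stand between 0.01 and 0.018 m and angle between roller's own z axis and vertical below 0.06 rad and angle between the x axis of roller and the x axis of stand, either way round below 0.15 rad and linear speed of roller below 0.02 m/s); the robot touches nothing.
It fails at once if the roller presses on the tray or nest with more than 30 N (contact force between roller and nest above 30 N).
It fails at once if the gripper or arm touches the tray, its slats or the nest (contact force between any of the fingers, the arm and nest above 0.5 N).
It fails at once if a bystander is moved by more than 20 mm (distance of any of reagent, vial, beaker, tipbox, washbottle, jar, spatula from where it was at the start of the episode above 0.02 m).
It also fails if it takes over 72 s, if anything falls off the work surface, if the arm or the gripper's body presses on something with over 40 N, if the wrist force passes 120 N, or if a joint passes its speed limit or range.

## Working session

There is one attempt and no reset: what is moved stays moved. The work goes in short steps, each a Python script; the robot and the scene stay as the last script left them, time stands still between calls to the robot, and variables do not carry over. Pictures are saved under pics/ and viewed, at most 10 in all, crops included, and the job is handed in when it is done.

```bash
ls; mkdir -p pics
python3 - <<'E'
from rig import manip
import cv2,pickle
for n in("scene","top"):
    f=manip.grab_frame(n);cv2.imwrite(f"pics/{n}0.png",f["image"]);pickle.dump(f,open(f"{n}0.pkl","wb"))
    print(n,f["fx"],f["fy"],f["cx"],f["cy"],f["k1"],f["R"],f["t"])
print(manip.sense())
E
```

```text
pics
scene 547.7405157886175 547.7405157886175 318.46487587556015 238.4410959805033 -0.1346674180692054 [[ 0.65923375  0.75175002 -0.01681574]
 [ 0.45406339 -0.41580918 -0.78799059]
 [-0.59936408  0.51183457 -0.61545761]] [-0.36972126 -0.17478092  1.58551336]
top 546.7555865483477 546.7555865483477 324.88301584280805 235.40454665811794 0.027143846160264568 [[ 0.01699688 -0.99983245  0.00679526]
 [-0.99199613 -0.01771335 -0.12501962]
 [ 0.12511904 -0.00461593 -0.992131  ]] [-9.44635358e-04  5.77736032e-01  1.40068071e+00]
{'time_s': 0.1, 'qpos': array([-7.53092103e+01,  2.02584739e+01,  9.36253418e+01, -4.37804578e-05,
        6.61899295e+01, -1.36069964e-01]), 'joint_vel': array([-0.03550323, -0.12751483, -0.06928601,  0.0499654 ,  0.04990749,
       -0.01074159]), 'joint_efforts': array([ 1.30326221e-04, -5.94904554e+01, -3.34929979e+01,  6.99269352e-02,
        1.82305730e-02, -1.83975988e-05]), 'eef_pos': array([ 0.15986237, -0.60384442,  0.30203526]), 'tcp_rot': array([-1.79926255e+02, -1.35103511e-04,  1.48268772e+01]), 'contact_force': array([ 0.55226031,  0.55943507, -0.58586189]), 'ft_torque': array([0.02005727, 0.00736609, 0.02212401]), 'grip_force': 0.0, 'opening': 0.09204507312348793}
```

View pics/top0.png

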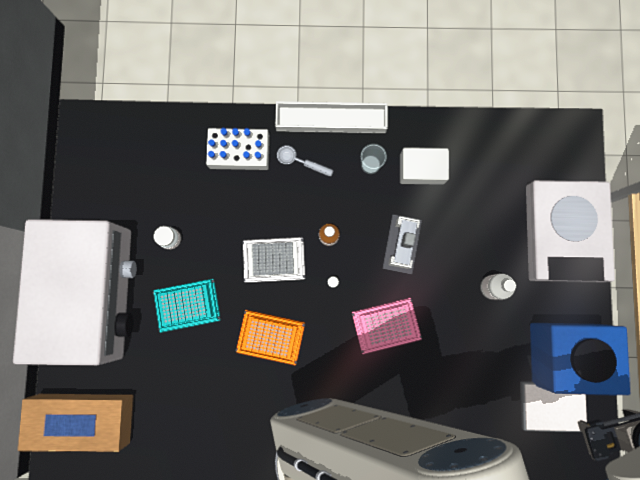

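View pics/scene0.png

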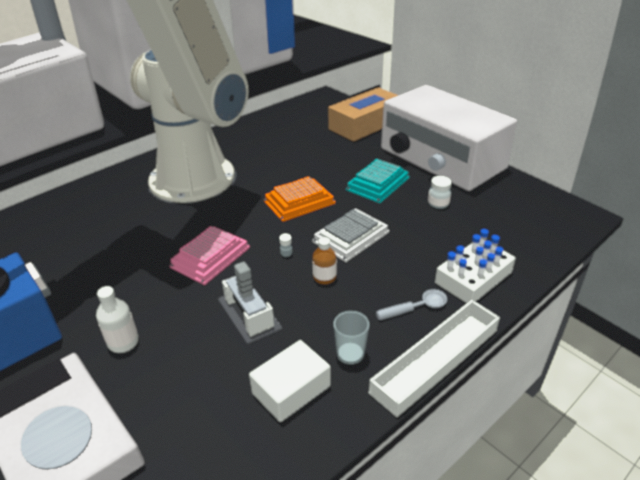

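The top view shows the white and grey nest at about (274,260) and the stand with the roller at about (403,243). The reagent is at (329,233), the vial at (333,282), and the look-alikes are coloured. Next I'll enlarge both.

Run:
```python
import cv2,numpy as np
a=cv2.imread("pics/top0.png")
n=cv2.resize(a[220:300,230:350],None,fx=6,fy=6,interpolation=cv2.INTER_CUBIC)[:, :400+80]
s=cv2.resize(a[205:285,375:430],None,fx=6,fy=6,interpolation=cv2.INTER_CUBIC)
cv2.imwrite("pics/crop1.png",np.hstack([n,s])[:, :800])
```

```text
(no output)
```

View pics/crop1.png

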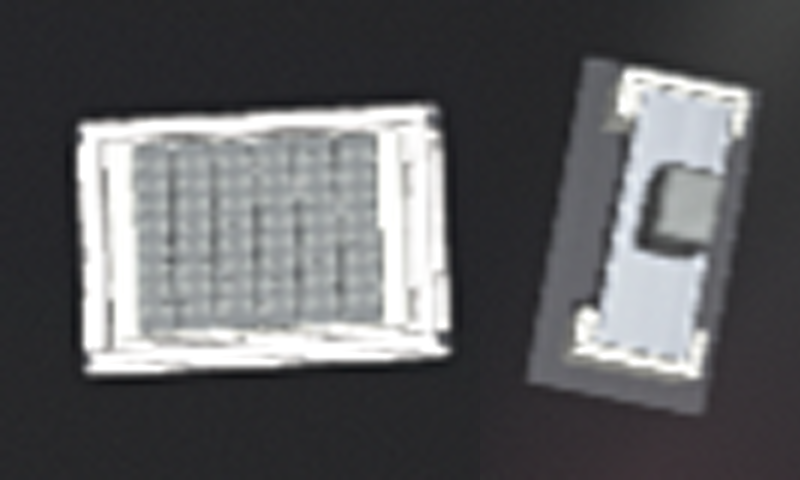

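```bash
cat > h.py <<'E'
import cv2,numpy as np,pickle
def cast(f,px,z):
    px=np.asarray(px,float).reshape(-1,2)
    d=(px-[f["cx"],f["cy"]])/f["fx"]; u=d.copy()
    for _ in range(20): u=d/(1+f["k1"]*(u**2).sum(1,keepdims=True))
    R=np.array(f["R"]);c=-R.T@np.array(f["t"])
    w=np.c_[u,np.ones(len(u))]@R
    return c+w*((z-c[2])/w[:,2])[:,None]
def proj(f,X):
    p=np.atleast_2d(X)@np.array(f["R"]).T+f["t"];u=p[:,:2]/p[:,2:]
    return u*(1+f["k1"]*(u**2).sum(1,keepdims=True))*f["fx"]+[f["cx"],f["cy"]]
def rect(f,mask,z,off=(0,0)):
    """biggest blob -> world points at height z -> min area rect (mm), angle of long side"""
    c=max(cv2.findContours(mask,cv2.RETR_EXTERNAL,cv2.CHAIN_APPROX_NONE)[0],key=cv2.contourArea)
    P=cast(f,c.reshape(-1,2)+np.array(off),z)[:,:2]
    r=cv2.minAreaRect((P*1000).astype(np.float32)); b=cv2.boxPoints(r)
    e=max((b[1]-b[0],b[2]-b[1]),key=np.linalg.norm)
    return np.round(r[0],1),np.round(r[1],1),round(float(np.degrees(np.arctan2(e[1],e[0])))%180,2)
E
cat > m.py <<'E'
from h import *
f=pickle.load(open("top0.pkl","rb"));a=f["image"].astype(int)
g=a.mean(2)
def crop(m,x0,x1,y0,y1): return (m[y0:y1,x0:x1]*255).astype(np.uint8),(x0,y0)
m,o=crop((g>85),236,312,230,290); print("nest outer z=.023?",rect(f,m,.012,o))
m,o=crop((g>90)&(g<200),248,300,238,278); m=cv2.morphologyEx(m,cv2.MORPH_OPEN,np.ones((5,5))); print("sheet",rect(f,m,.041,o))
m,o=crop((g>55),378,425,208,278); print("stand base",rect(f,m,.008,o))
m,o=crop((g>130),378,425,208,278); m=cv2.morphologyEx(m,cv2.MORPH_CLOSE,np.ones((9,9)));print("bar+pillars",rect(f,m,.062,o))
b=a[...,0]-a[...,2]
m,o=crop((g>130)&(g<190)&(b<12),395,425,225,255); print("handle top",rect(f,cv2.morphologyEx(m,cv2.MORPH_OPEN,np.ones((3,3))),.134,o))
m,o=crop((b>15)&(g>130),378,425,208,278); print("bar",rect(f,m,.064,o))
c=cast(f,[[329,233]],.1),cast(f,[[333,282]],.05);print(c)
E
python3 m.py
```

```text
nest outer z=.023? (array([514.1, 144.8]), array([114.8, 162.4]), 93.97)
sheet (array([515.4, 144.1]), array([ 88.9, 105.7]), 94.42)
stand base (array([ 577.5, -203.6]), array([ 89. , 183.1]), 169.22)
bar+pillars (array([ 561.4, -196.1]), array([ 57.4, 130.2]), 169.71)
handle top (array([ 561.2, -197.6]), array([21.2, 27.7]), 170.45)
bar (array([ 509. , -186.9]), array([0., 0.]), 0.0)
(array([[ 0.57589854, -0.00081919,  0.1       ]]), array([[ 0.45539609, -0.01376713,  0.05      ]]))
```

```bash
cat > ov.py <<'E'
from h import *
def box(c,yaw,lx,ly,z):
    t=np.radians(yaw);R=np.array([[np.cos(t),-np.sin(t)],[np.sin(t),np.cos(t)]])
    P=np.array([[-lx,-ly],[lx,-ly],[lx,ly],[-lx,ly]])/2@R.T+c
    return np.c_[P,np.full(4,z)]
N=np.array([.5145,.1445]);ny=4.1;S=np.array([.5613,-.1968]);sy=-10.1
B=[box(N,ny,.112,.160,0),box(N,ny,.082,.108,.04),box(S,sy,.150,.08,.008),box(S,sy,.112,.04,.064),box(S,sy,.03,.024,.134)]
out=[]
for n,rs in(("top",[(235,225),(365,205)]),("scene",[(305,195),(205,255)])):
    f=pickle.load(open(n+"0.pkl","rb"))
    for x,y in rs:
        w=cv2.resize(f["image"][y:y+84,x:x+100],None,fx=4,fy=4,interpolation=cv2.INTER_CUBIC)[:300]
        for b,c in zip(B,[(0,0,255),(0,255,0),(0,0,255),(0,255,0),(255,255,0)]):
            p=(proj(f,b)-[x,y]+.5)*4
            cv2.polylines(w,[np.int32(np.round(p*16))],True,c,1,cv2.LINE_AA,4)
        out.append(w)
cv2.imwrite("pics/ov1.png",np.vstack([np.hstack(out[:2]),np.hstack(out[2:])]))
E
python3 ov.py
```

```text
(no output)
```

View pics/ov1.png

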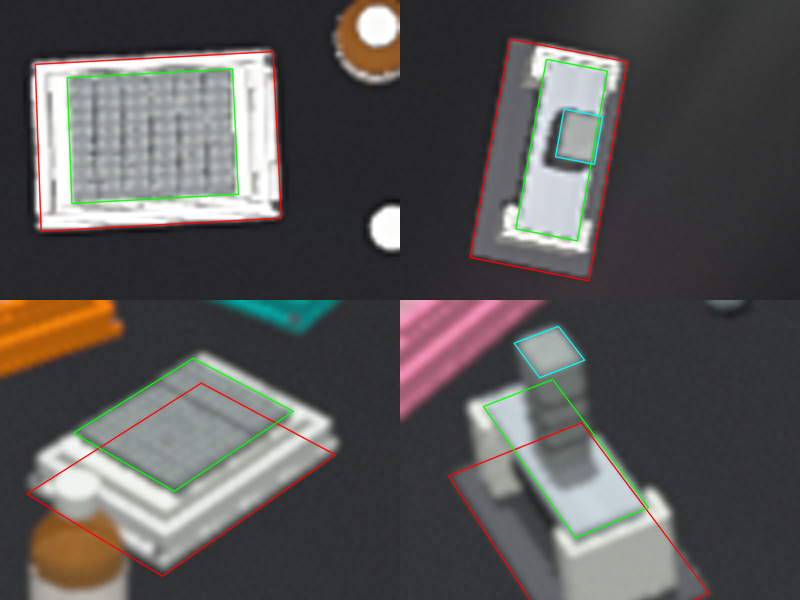

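The overlay matches both views: nest at (0.5145, 0.1445), yaw 4.1°, and stand/roller at (0.5613, -0.1968), yaw -10.1°. Next is the grasp.

Run:
```python
from rig import manip
import cv2,numpy as np
S=[.5613,-.1968]
def show(m):
    s=manip.sense();print(m,round(s["time_s"],2),s["eef_pos"].round(4),s["tcp_rot"].round(2),s["contact_force"].round(2),s["ft_torque"].round(2),round(s["opening"],4),s["grip_force"])
manip.move_straight([.16,-.604,.38],vel=.3)
manip.set_gripper(.05)
manip.move_pose(S+[.28],[180,0,-10.1])
manip.move_straight(S+[.158],vel=.12);show("at grasp")
manip.set_gripper(0.0,8);show("soft")
manip.set_gripper(0.0,50);show("grip")
f=manip.grab_frame("scene");cv2.imwrite("pics/grip.png",f["image"][200:400,150:400])
manip.move_straight(S+[.163],vel=.03);show("5mm")
manip.move_straight(S+[.32],vel=.15);manip.sleep(.3);show("up")
f=manip.grab_frame("scene");cv2.imwrite("pics/up.png",cv2.resize(f["image"][120:370,120:420],None,fx=2,fy=2))
```

```text
at grasp 4.52 [ 0.5617 -0.197   0.1587] [ 1.7999e+02 -7.0000e-02 -1.0100e+01] [0.06 0.56 0.89] [ 0.    0.01 -0.01] 0.0501 0.0
soft 5.03 [ 0.5615 -0.1967  0.1584] [-1.7999e+02 -3.0000e-02 -1.0100e+01] [-0.23  1.99  4.48] [ 0.3   0.1  -0.06] 0.0242 7.971885949373245
grip 5.24 [ 0.5615 -0.1967  0.1584] [-1.7999e+02 -2.0000e-02 -1.0110e+01] [-0.45  1.89  6.28] [ 0.34  0.05 -0.19] 0.0237 49.93598163127899
5mm 5.61 [ 0.5611 -0.1968  0.1628] [ 1.800e+02  3.000e-02 -1.009e+01] [-0.65  0.47 -4.43] [ 0.02 -0.    0.02] 0.0236 49.93865668773651
up 7.11 [ 0.5612 -0.1968  0.3195] [-1.7999e+02  5.0000e-02 -1.0100e+01] [ 0.24 -0.44 -4.28] [0.01 0.05 0.01] 0.0238 49.93862271308899
```

View pics/up.png

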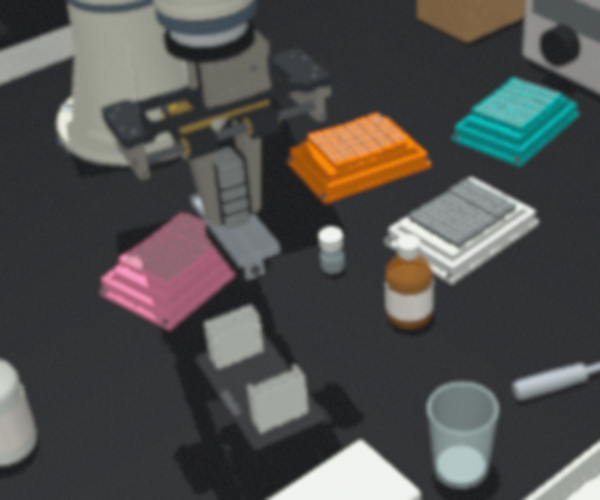

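The roller is held upright and clear of the stand. Next I'll feel for the first end slat with a guarded descent.

```bash
cat > r.py <<'E'
from rig import manip
import numpy as np
N=np.array([.5145,.1445]);t=np.radians(4.1);Y=np.array([-np.sin(t),np.cos(t)]);FZ=-4.3
def force():
    s=manip.sense();return s["contact_force"]-[0,0,FZ],s
def go(y,z,vel): manip.move_straight([*(N+Y*y),z],vel=vel)
E
python3 - <<'E'
from r import *
manip.move_pose([*(N-Y*.045),.32],[180,0,4.1])
go(-.045,.202,.12);manip.sleep(.3)
f,s=force();print(s["time_s"],f.round(2),s["eef_pos"].round(4))
FB=f[2];z=.202;n=0;prev=0
while z>.178 and n<60:
    z-=.0007 if prev<2 else .0004
    go(-.045,z,.02);f,s=force();prev=f[2]-FB;n+=1
    if prev>1: print(round(s["time_s"],2),round(z,4),s["eef_pos"].round(4)[2],f.round(1))
    if prev>13.5: break
E
```

```text
9.7417 [-0.38 -0.04  0.85] [0.5179 0.0997 0.2024]
16.74 0.1824 0.1825 [-0.5  0.5  2.5]
16.99 0.1817 0.1818 [-1.5 -0.   4.5]
17.24 0.1813 0.1814 [-0.6  0.   5.5]
17.49 0.1809 0.1809 [-0.2  0.5  4.9]
17.74 0.1805 0.1805 [-0.6  0.2  5. ]
17.99 0.1801 0.1801 [0.2 0.6 5. ]
18.24 0.1797 0.1797 [ 1.4 -0.3  5. ]
18.49 0.1793 0.1793 [0.4 0.6 4.1]
18.74 0.1789 0.1789 [0.9 0.3 3.8]
18.99 0.1785 0.1785 [0.2 0.4 4.6]
19.24 0.1781 0.1783 [-0.8 -0.1  8.5]
19.49 0.1777 0.1782 [-0.8  0.3 12.7]
```

```bash
cat > roll.py <<'E'
from r import *
import sys
def roll(ys,z,target=16):
    log=[]
    for y in ys:
        go(y,z,.02);f,s=force();F=f[2]
        log.append((round(y*1e3,1),round(s["eef_pos"][2]*1e3,1),round(F,1),round(f[1],1)))
        if F>23: z+=.0008
        z-=np.clip((target-F)*.00006,-.0008,.0006)
    print(s["time_s"],"z",round(z,5));print(log);return z
E
python3 - <<'E'
from roll import *
z=roll([-.045]*2,.1777)
z=roll(np.arange(-.0425,.0476,.0025),z)
E
```

```text
19.9917 z 0.17741
[(-45.0, np.float64(178.2), np.float64(13.3), np.float64(-0.4)), (-45.0, np.float64(178.1), np.float64(13.9), np.float64(-0.0))]
30.1667 z 0.17732
[(np.float64(-42.5), np.float64(178.2), np.float64(15.7), np.float64(-2.3)), (np.float64(-40.0), np.float64(178.2), np.float64(16.3), np.float64(-2.0)), (np.float64(-37.5), np.float64(178.2), np.float64(16.3), np.float64(-1.5)), (np.float64(-35.0), np.float64(178.2), np.float64(14.6), np.float64(-0.5)), (np.float64(-32.5), np.float64(178.1), np.float64(15.6), np.float64(1.0)), (np.float64(-30.0), np.float64(177.7), np.float64(10.3), np.float64(1.3)), (np.float64(-27.5), np.float64(177.5), np.float64(11.4), np.float64(-0.6)), (np.float64(-25.0), np.float64(177.4), np.float64(15.1), np.float64(-1.5)), (np.float64(-22.5), np.float64(177.5), np.float64(15.9), np.float64(-3.3)), (np.float64(-20.0), np.float64(177.4), np.float64(16.2), np.float64(-2.6)), (np.float64(-17.5), np.float64(177.4), np.float64(15.7), np.float64(-1.0)), (np.float64(-15.0), np.float64(177.4), np.float64(14.9), np.float64(0.2)), (np.float64(-12.5), np.fl
[... 1142 characters left out ...]
(17.1), np.float64(-0.4)), (np.float64(27.5), np.float64(177.5), np.float64(17.7), np.float64(-1.9)), (np.float64(30.0), np.float64(177.5), np.float64(16.4), np.float64(-4.6)), (np.float64(32.5), np.float64(177.5), np.float64(16.7), np.float64(-3.1)), (np.float64(35.0), np.float64(177.5), np.float64(16.6), np.float64(-2.9)), (np.float64(37.5), np.float64(177.9), np.float64(20.0), np.float64(-3.4)), (np.float64(40.0), np.float64(178.2), np.float64(19.5), np.float64(-1.6)), (np.float64(42.5), np.float64(178.3), np.float64(17.4), np.float64(-0.2)), (np.float64(45.0), np.float64(178.3), np.float64(17.0), np.float64(0.2)), (np.float64(47.5), np.float64(178.3), np.float64(17.4), np.float64(-0.1))]
```

Run:
```python
from roll import *
z=roll(np.arange(.0445,-.0456,-.003),.17735)
go(-.0455,.28,.15)
from rig import manip
import cv2
manip.move_pose([.5613,-.1968,.30],[180,0,-10.1])
s=manip.sense();print(s["time_s"],s["eef_pos"],s["contact_force"],s["opening"])
a=manip.grab_frame("scene")["image"][195:275,305:405];b=manip.grab_frame("top")["image"];c=b[225:305,235:335];d=b[190:290,350:475]
R=lambda i:cv2.resize(i,(400,320),interpolation=cv2.INTER_CUBIC)
cv2.imwrite("pics/after.png",cv2.hconcat([R(a),R(c)]))
```

```text
39.4667 z 0.17696
[(np.float64(44.5), np.float64(178.3), np.float64(15.0), np.float64(-1.2)), (np.float64(41.5), np.float64(178.3), np.float64(15.5), np.float64(-1.0)), (np.float64(38.5), np.float64(178.1), np.float64(15.1), np.float64(-1.3)), (np.float64(35.5), np.float64(177.6), np.float64(11.6), np.float64(-3.5)), (np.float64(32.5), np.float64(177.5), np.float64(12.9), np.float64(0.3)), (np.float64(29.5), np.float64(177.5), np.float64(14.0), np.float64(0.2)), (np.float64(26.5), np.float64(177.4), np.float64(15.4), np.float64(-1.1)), (np.float64(23.5), np.float64(177.4), np.float64(16.6), np.float64(-0.3)), (np.float64(20.5), np.float64(177.3), np.float64(14.4), np.float64(-1.1)), (np.float64(17.5), np.float64(176.8), np.float64(9.7), np.float64(-3.1)), (np.float64(14.5), np.float64(176.6), np.float64(11.6), np.float64(-0.9)), (np.float64(11.5), np.float64(176.6), np.float64(15.8), np.float64(-0.5)), (np.float64(8.5), np.float64(176.5), np.float64(15.2), np.float64(-2.0)), (np.float64(5.5), np.float64(176.5), np.float64(14.9), np.float64(-0.1)), (np.float64(2.5), np.float64(176.5),
[... 648 characters left out ...]
t64(-24.5), np.float64(177.0), np.float64(15.9), np.float64(-1.2)), (np.float64(-27.5), np.float64(177.0), np.float64(15.8), np.float64(-0.7)), (np.float64(-30.5), np.float64(177.1), np.float64(17.2), np.float64(2.9)), (np.float64(-33.5), np.float64(177.5), np.float64(21.6), np.float64(2.1)), (np.float64(-36.5), np.float64(177.7), np.float64(19.4), np.float64(-0.7)), (np.float64(-39.5), np.float64(177.7), np.float64(17.4), np.float64(-0.5)), (np.float64(-42.5), np.float64(177.7), np.float64(16.1), np.float64(-0.6)), (np.float64(-45.5), np.float64(177.6), np.float64(15.2), np.float64(-0.3))]
41.45 [ 0.56117423 -0.19574168  0.29951319] [-0.00984876  0.08098038 -4.41564338] 0.023848195495684916
```

View pics/after.png

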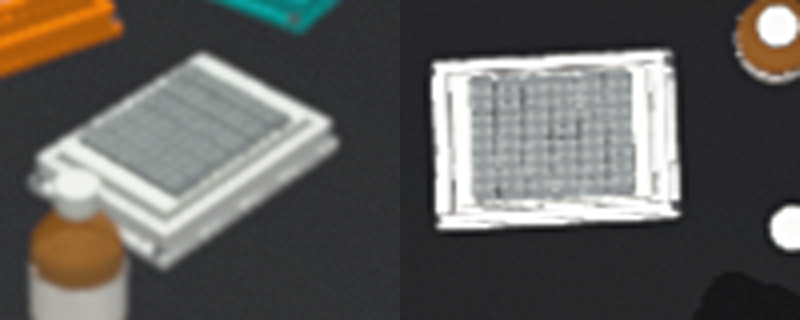

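The sheet now looks flat, and the return pass found no slat still standing up. The roller slipped about 0.5 mm in the grip. Next I'll lower it into the stand with force checks.

Run:
```python
from r import *
import cv2
S=[.5615,-.1967]
def show(m):
    f,s=force();print(m,round(s["time_s"],2),s["eef_pos"].round(4),f.round(1),s["ft_torque"].round(2));return f[2]
manip.move_straight(S+[.172],[180,0,-10.1],vel=.1);manip.sleep(.3);show("hover")
z=.170
while z>.155:
    z-=.001;manip.move_straight(S+[z],vel=.02);F=show(round(z,4))
    if F>5: break
a=manip.grab_frame("scene")["image"][230:380,190:340]
b=manip.grab_frame("top")["image"][190:290,350:450]
cv2.imwrite("pics/seat.png",cv2.hconcat([cv2.resize(i,(400,400),interpolation=cv2.INTER_CUBIC) for i in(a,b)]))
```

```text
hover 43.28 [ 0.5616 -0.1967  0.1723] [ 1.  -0.3  0.1] [-0.03 -0.03 -0.01]
0.169 43.58 [ 0.5614 -0.1967  0.1688] [-0.2 -0.1  1.2] [-0.01  0.08 -0.03]
0.168 43.83 [ 0.5615 -0.1967  0.1679] [-0.   1.   0.8] [ 0.04 -0.    0.02]
0.167 44.08 [ 0.5614 -0.1967  0.1669] [-0.6 -0.8  0.4] [ 0.06  0.01 -0.02]
0.166 44.33 [ 0.5615 -0.1967  0.1659] [ 0.1  0.5 -0.5] [ 0.05 -0.02 -0.03]
0.165 44.58 [ 0.5615 -0.1967  0.1649] [ 0.4 -0.7 -0.6] [ 0.05  0.03 -0.03]
0.164 44.83 [ 0.5614 -0.1967  0.1639] [-0.7 -0.1  0.5] [ 0.01 -0.05 -0.04]
0.163 45.08 [ 0.5615 -0.1967  0.1629] [-0.7  0.6  0.3] [ 0.03 -0.05  0.01]
0.162 45.33 [ 0.5614 -0.1967  0.1619] [-1.1 -0.2  0.8] [ 0.02  0.06 -0.01]
0.161 45.58 [ 0.5614 -0.1967  0.1609] [-0.9 -0.   0.3] [-0.01 -0.02  0.  ]
0.16 45.83 [ 0.5615 -0.1967  0.1599] [-0.6  0.2  0.7] [ 0.05 -0.02  0.02]
0.159 46.08 [ 0.5615 -0.1967  0.1589] [ 0.7 -0.9  0.6] [ 0.01  0.05 -0.02]
0.158 46.33 [ 0.5616 -0.1968  0.1584] [-0.3  0.2  6. ] [0.18 0.15 0.02]
```

View pics/seat.png

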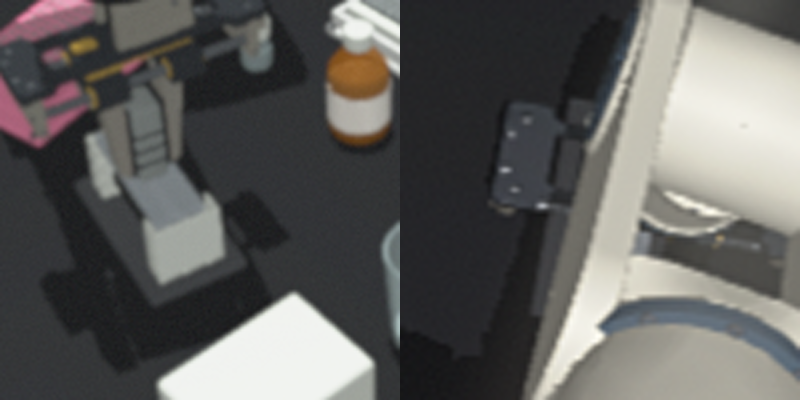

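The bar sits between the pillar lips, and contact came at the same height as at the start (TCP 0.1584). Releasing and backing off.

Run:
```python
from r import *
import cv2
manip.set_gripper(.05);s=manip.sense();p=s["eef_pos"]
manip.move_straight([p[0],p[1],.30],vel=.1)
manip.move_pose([.40,-.30,.40],[180,0,-10.1]);manip.sleep(.3)
s=manip.sense();print(s["time_s"],s["contact_force"].round(2))
a=manip.grab_frame("scene")["image"];b=manip.grab_frame("top")["image"]
cv2.imwrite("pics/end.png",cv2.hconcat([cv2.resize(a,(400,300)),cv2.resize(b,(400,300))]))
from ov import *
o=[]
for n,i,(x,y) in(("scene",a,(205,255)),("top",b,(365,205))):
    f=pickle.load(open(n+"0.pkl","rb"));w=cv2.resize(i[y:y+75,x:x+100],(400,300),interpolation=cv2.INTER_CUBIC)
    for q in B[3:]: cv2.polylines(w,[np.int32(np.round((proj(f,q)-[x,y]+.5)*64))],True,(0,255,0),1,cv2.LINE_AA,4)
    o.append(w)
cv2.imwrite("pics/end.png",cv2.vconcat([cv2.imread("pics/end.png"),cv2.hconcat(o)]))
```

```text
49.725 [-0.42  0.25  0.19]Traceback (most recent call last):
  File "<stdin>", line 12, in <module>
cv2.error: OpenCV(4.12.0) /io/opencv/modules/imgproc/src/resize.cpp:4208: error: (-215:Assertion failed) !ssize.empty() in function 'resize'
```

View pics/end.png

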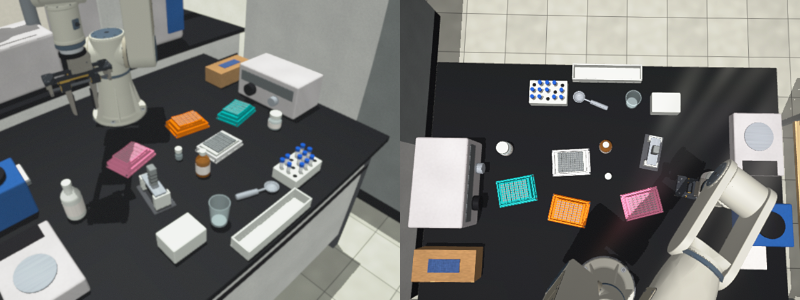

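The roller is upright in the stand and the bystanders look untouched. I'll confirm its position numerically, then hand in.

Run:
```python
from h import *
from rig import manip
f=manip.grab_frame("top");a=f["image"].astype(int);g=a.mean(2);b=a[...,0]-a[...,2]
m=((g>130)[208:278,378:425]*255).astype(np.uint8);r=rect(f,cv2.morphologyEx(m,cv2.MORPH_CLOSE,np.ones((9,9))),.062,(378,208))
m=(((g>130)&(g<190)&(b<12))[225:255,395:425]*255).astype(np.uint8);h=rect(f,cv2.morphologyEx(m,cv2.MORPH_OPEN,np.ones((3,3))),.134,(395,225))
print(r,h)
if np.abs(h[0]-[561.2,-197.6]).max()<3 and abs(r[2]-169.7)<3: print(manip.hand_in())
```

```text
(array([ 561.5, -196.3]), array([ 57.3, 129.7]), 169.53) (array([ 561.1, -198. ]), array([21. , 27.6]), 168.62)
the job is handed in; nothing more can be done
None
```

The job is handed in, with no verdict returned: by force and camera checks, all six slats are pressed home (peak reading about 22 N), the roller is seated upright within about 0.5 mm of where it started, and the bystanders look unmoved, at about 50 s of the 72 s limit.

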